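# Latch the tray sealer and hold its timer dial at the third notch

## Task

Swing the tray sealer's raised wire bail over and down until it lies fully home in its forked catch, and let go of it. Only then turn the spring-return dial on the grey timer box clockwise (seen from above), past its first two notches to the third and last, and keep holding it there against its spring for at least three seconds; finish with the robot still holding the dial at the third notch. Leave everything else on the counter where it stands.

Things in the scene. Friction and masses are not known exactly. Their poses are not given: they have to be found in the camera images.
- sealer: Tray sealer, a low steel machine 260 (x) x 280 (y) x 75 mm high with an aluminium lid (top 105 mm above the counter, lid front edge 80 mm in front of the origin). Fixed to the counter, left or right of the timer box, somewhat turned. Origin: centre of the underside on the counter; -x is its front (roughly towards the robot), z up.
- latch_hinge (a point): Middle of the bail's hinge axis, fixed on the sealer: its x -20 mm, y 0, z 140 mm. The axis runs along the sealer's y. Axes as the sealer's.
- latch_catch (a point): Middle of the catch, fixed on the sealer: x -90 mm, y 0, z 140 mm. The catch is two dark forked posts at y +-50 mm, 22 mm wide, tops 151 mm above the counter, in which the bail's legs lie when home; between the posts is a ledge 75 mm above the counter.
- latch_grip (a point): Centre of the black round sleeve on the bail's crossbar: 16 mm thick, 70 mm long along the sealer's y. The bail is a U of 6 mm wire, its legs 100 mm apart and 85 mm from the hinge axis to the sleeve's centre. It can be pinched from above or pushed. Moves with the bail.
- latch (a joint): Bail angle in rad: 0 = level, fully home, at a stop (sleeve 140 mm above the counter, 35 mm or more free beneath it); pi/2 = upright; starts raised, 1.2 to 1.9 (limit 2.1). At angle a the sleeve is 85*cos(a) mm in front of (-x) and 85*sin(a) mm above the hinge. Stiff hinge: stays where it is left; about 1 N at the sleeve moves it.
- timer_box: Grey timer box, 150 (x) x 130 (y) x 70 mm high, fixed to the counter, beside the sealer, its own yaw. Origin: centre of the underside; z up. The dial is at the centre of its top, turning about the vertical.
- dial_grip (a point): Point on the dial's axis, 108 mm above the counter, in its black grip bar: 60 mm long, 14 mm thick, from 83 to 123 mm above the counter, on a base disc 62 mm across with its top at 83 mm. The point turns with the dial; the bar lies along this point's x (dial at rest: along the box's x), its white-lined end at -x.
- dial (a joint): Turn of the dial in rad, growing clockwise seen from above. 0 = rest. Notches (felt as clicks, marked on the ring beneath) at 0.35, 0.70 and 1.05; stop at 1.12. A spring drives it back to 0 from everywhere, the notches do not hold it: it needs 0.06 to 0.27 N m, rippling (up to 9 N at the end of the bar).
- cutter: Bystander: steel ring cutter, 64 mm across, 30 mm high, lying on the rear of the sealer's lid. Origin at its underside. To be left alone.
- shaker: Bystander: glass spice jar, 44 mm across, 90 mm high, standing on the counter close behind the timer box. Origin at its underside. To be left alone.
- oil: Bystander: oil bottle, 64 mm across, 230 mm high, standing at the right. Origin at its underside. To be left alone.
- tomatoes: Bystander: food can, 100 mm across, 120 mm high, standing at the left. Origin at its underside. To be left alone.
- bowl: Bystander: white bowl, 140 mm across, 60 mm high, front right. Origin at its underside. To be left alone.
- spoon: Bystander: serving spoon lying flat in front, near the robot, left of the middle. Origin at its underside. To be left alone.
- pan: Bystander: open steel pan, 160 x 100 x 100 mm high, front left. Origin at its underside. To be left alone.
Not all that is in view belongs to the job. Leave any green or purple look-alike of the timer_box alone.

How it is judged:
By the outcome, as a careful person would: the job done as asked, in the order asked, and still so for the second after the job is handed in, while the arm keeps its last pose, push and grip.
It also fails if it takes over 54 s, if anything falls off the work surface, if the arm or the gripper's body presses on something with over 40 N, if the wrist force passes 120 N, or if a joint passes its speed limit or range.

## Robot

A 6-joint arm with a two-finger parallel gripper is mounted at the origin on the work surface. World frame = base frame: x ahead of the robot, y to its left, z up, the work surface at z = 0. Lengths are in m, angles in rad, forces in N, time in s.
With the tool pointing down it reaches from about 0.375 to 0.9 m from the base axis. Payload 3.1 kg.
Tool frame: the origin (TCP) lies midway between the tips of the shut fingers; the grasp point (between the pads) lies 19 mm behind it; z points along the fingers, y is the direction in which the jaws open and shut (so a half turn about z gives the same grasp; the last joint's range is limited). The gripper opens to 85 mm and grips with 20 to 120 N. Pads are 22 mm wide; open, the fingers measure 114 mm over their backs; the gripper's body (76 mm by 85 mm) begins 54 mm behind the grasp point. The pads swing forward as they close: fully open they stand 13 mm farther back than shut.
Start: joints at [1.141, 0.527, 1.433, -0, 1.181, -0.178], TCP at [0.155, 0.605, 0.231] pointing down, gripper open.
Joint ranges: [-3.08, 3.08], [-0.75, 2.2], [0.22, 2.44], [-1.43, 4.57], [0, 2.65], [-2.85, 2.85]. Speed limits (rad/s): [2.79, 2.79, 3.14, 3.14, 3.14, 3.14].

## Interface

Orientations are given as a unit quaternion [x, y, z, w].
In Python, from station import manip gives the robot as it stands.
- The arm moves only by the tool servo_tool, never from a script. Its argument "motion" is a list of rows, each a list of 7 numbers: the shift along the tool's x, y, z in mm, then the turn, a rotation vector about the tool's x, y, z in rad, then the opening, from -1 (shut) to 1 (fully open), so that 0 is half open. In form: [[x, y, z, rx, ry, rz, hand], ...]. A call has 1 to 12 rows; each row shifts and turns the pose as measured when the row begins, along the tool's axes as they then stand; what a row does not reach is not made up. A row lasts 1/12 s, in which the tool goes at most 41.7 mm and 7.16 degrees, less where a joint would pass 70% of its speed; a pose out of reach is approached as far as the arm can. A call with a gripper value outside its range is refused whole. The fingers move at their own pace and stop on an object; "grip_force" is the grip in N (left out, the last holds). Time passes only in rows, so rows that do not move let the fingers close. It gives the time, the measured TCP pose, the force and the opening at its end, in the units of the state.
- manip.sense(): the state, without advancing time (a new reading comes with each control period).
- manip.snapshot(name): name is "scene" or "top" or "wrist"; returns a dict with "frame" (480x640x3 uint8, red, green, blue), "mtx" (3x3 intrinsics, pixels), "dist_coeffs" ([k1, k2, p1, p2, k3] as OpenCV has them; the pictures are not rectified), "world_from_camera" (4x4, takes a point from camera to world coordinates). Camera axes: x right, y up, looking along -z (the intrinsics and any distortion apply to the point x, -y, -z); pixel columns grow to the right and rows downward; lengths in m; the calibration is good to about 2 mm. A picture is of the moment at which its call begins. There is no depth.
- manip.sign_off(): hands the job in, once; it reports no verdict.
The state is a dict: "t": time; "q": joint angles; "qd": joint speeds; "tau": joint torques, N m; "tcp_pos": TCP position; "tool_rot": TCP orientation; "force": force on the tool from outside, world axes, zero at the start; "ft_torque": the same for the moment, N m; "finger_gap": opening from 0.0 (shut) to 1.0 (fully open).
Only numpy, scipy, OpenCV 4.12 (cv2) and the standard library are available. Lean on these libraries where they do the work, as an engineer would, in place of code of your own. Each camera call takes 0.05 s, during which the arm holds its last target.

## Working session

There is one attempt and no reset: what is moved stays moved. The work goes in short steps, Python scripts to look and compute and a tool call to move; the robot and the scene stay as the last step left them, time stands still between calls to the robot, and variables do not carry over. Pictures are saved under pics/ and viewed, and the job is handed in when it is done.

Besides the shell and the picture viewer there is one more tool, called after "Request:" by a JSON object that holds its "method" and its "body". servo_tool: Moves the arm, as the interface text tells. Its arguments: {"type":"object","properties":{"motion":{"type":"array"},"grip_force":{"type":"number"}},"required":["motion"]}

```bash
mkdir -p pics; ls; python3 - <<'E'
from station import manip
import cv2,pickle
for n in("scene","top","wrist"):
    s=manip.snapshot(n); pickle.dump(s,open(f"{n}0.pkl","wb"))
    cv2.imwrite(f"pics/{n}0.png",s["frame"][:,:,::-1]); print(n,s["mtx"].tolist(),s["dist_coeffs"],s["world_from_camera"].round(3).tolist())
print(manip.sense())
E
```

```text
pics
scene [[601.4951084905337, 0.0, 325.10493787954664], [0.0, 601.4951084905337, 240.2750405298949], [0.0, 0.0, 1.0]] [-0.13919577  0.          0.          0.          0.        ] [[-0.762, -0.426, 0.488, 1.302], [0.648, -0.483, 0.59, 0.968], [-0.016, 0.765, 0.644, 1.149], [0.0, 0.0, 0.0, 1.0]]
top [[560.7010614022854, 0.0, 317.2983204151151], [0.0, 560.7010614022854, 238.07312760517019], [0.0, 0.0, 1.0]] [-0.12369291  0.          0.          0.          0.        ] [[-0.029, 0.995, -0.093, 0.382], [-1.0, -0.029, 0.002, -0.0], [-0.001, 0.093, 0.996, 1.508], [0.0, 0.0, 0.0, 1.0]]
wrist [[421.6081667338709, 0.0, 322.91421117375137], [0.0, 421.6081667338709, 247.04598992450448], [0.0, 0.0, 1.0]] [0.03381264 0.         0.         0.         0.        ] [[0.247, -0.927, -0.281, 0.084], [0.969, 0.236, 0.074, 0.623], [-0.003, -0.29, 0.957, 0.373], [0.0, 0.0, 0.0, 1.0]]
{'t': 0.15, 'q': array([ 1.14147574e+00,  5.28278494e-01,  1.43362854e+00, -1.07036079e-05,
        1.18141620e+00, -1.78513173e-01]), 'qd': array([-0.00128551, -0.00244216, -0.00271476,  0.00084059, -0.00014733,
        0.00131336]), 'tau': array([ 4.67720292e-04, -4.42745018e+01, -1.78275812e+01, -2.19917047e-04,
        5.58774685e-03, -1.20803617e-05]), 'tcp_pos': array([0.15485983, 0.60492796, 0.23053599]), 'tool_rot': array([ 1.25073216e-01,  9.92147137e-01, -8.27115032e-04, -2.54223552e-04]), 'force': array([ 0.07050584,  0.38385423, -0.13230218]), 'ft_torque': array([-0.02529222, -0.00557119, -0.02222474]), 'finger_gap': 1.0007928878226227}
```

View pics/top0.png

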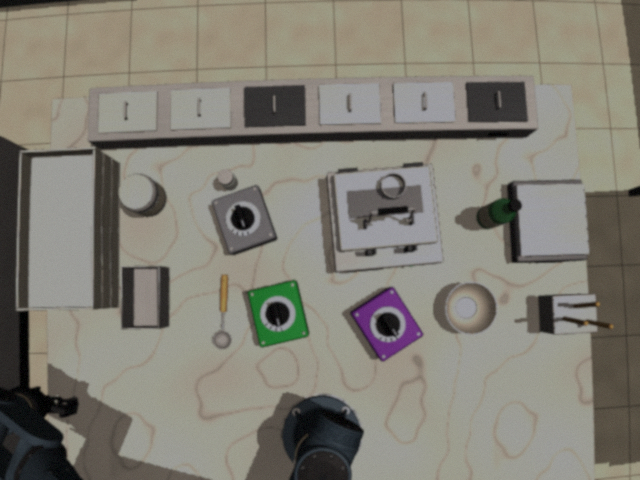

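View pics/scene0.png

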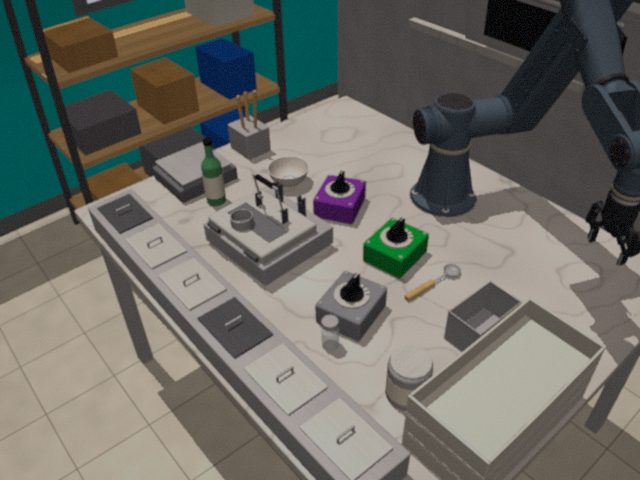

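View pics/wrist0.png

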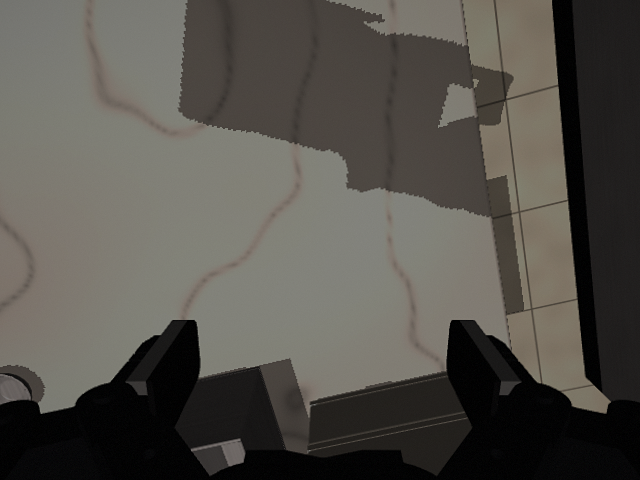

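The top view shows the grey box at about (243,218), the sealer at about (385,218) and the bail crossbar near (390,210). I'll zoom in on both.

```bash
python3 - <<'E'
import pickle,cv2
f=pickle.load(open("top0.pkl","rb"))["frame"][:,:,::-1]
cv2.imwrite("pics/tz1.png",cv2.resize(f[150:280,315:455],None,fx=5.5,fy=4.5*1.0 if 0 else 4.6,interpolation=cv2.INTER_CUBIC)) if 0 else cv2.imwrite("pics/tz1.png",cv2.resize(f[155:280,315:455],None,fx=4.7,fy=4.7,interpolation=cv2.INTER_CUBIC))
cv2.imwrite("pics/tz2.png",cv2.resize(f[165:265,195:295],None,fx=6,fy=6,interpolation=cv2.INTER_CUBIC))
g=pickle.load(open("scene0.pkl","rb"))["frame"][:,:,::-1]
cv2.imwrite("pics/sz1.png",cv2.resize(g[165:285,195:345],None,fx=5,fy=5,interpolation=cv2.INTER_CUBIC))
cv2.imwrite("pics/sz2.png",cv2.resize(g[260:360,305:405],None,fx=6,fy=6,interpolation=cv2.INTER_CUBIC))
E
```

```text
(no output)
```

View pics/tz1.png

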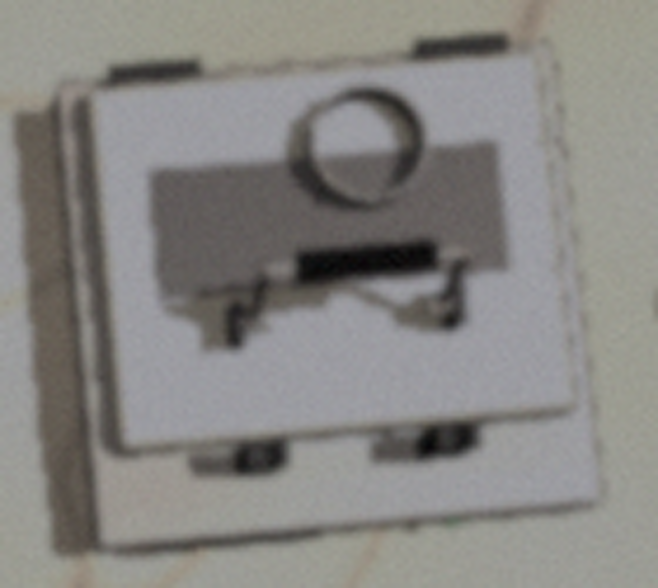

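View pics/tz2.png

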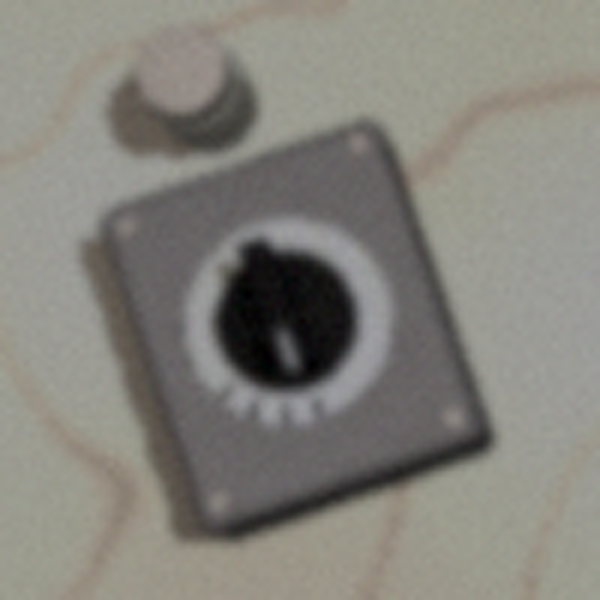

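View pics/sz1.png

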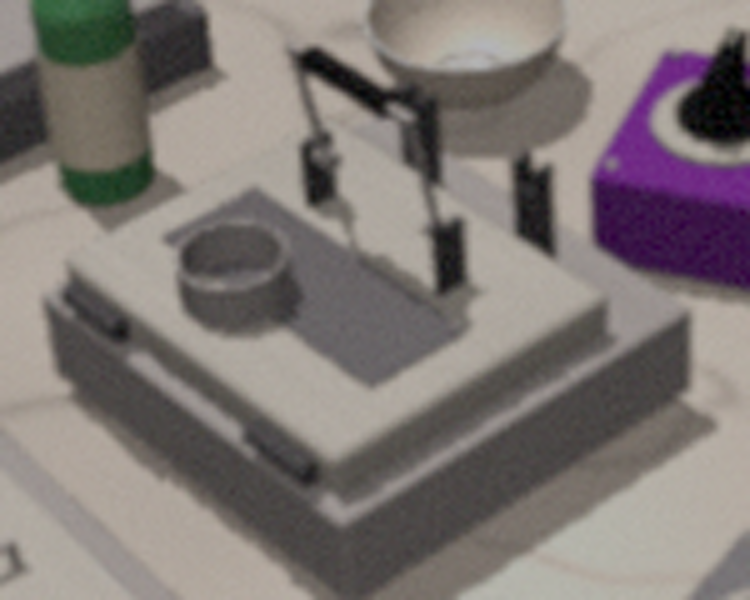

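View pics/sz2.png

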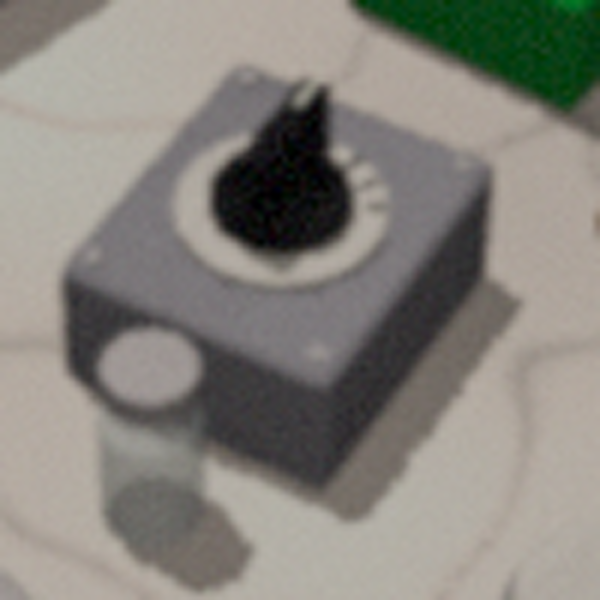

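```bash
cat > h.py <<'E'
import numpy as np,cv2,pickle
from scipy.optimize import least_squares
from scipy.spatial.transform import Rotation as R
def proj(s,P):
    W=np.linalg.inv(s["world_from_camera"]);P=np.atleast_2d(P)
    c=(W[:3,:3]@P.T).T+W[:3,3]; c=c*[1,-1,-1]
    return cv2.projectPoints(c.reshape(-1,1,3),np.zeros(3),np.zeros(3),s["mtx"],np.array(s["dist_coeffs"]))[0].reshape(-1,2)
def pose(p,pts):
    c,s=np.cos(p[2]),np.sin(p[2]);pts=np.array(pts,float)
    return np.c_[p[0]+c*pts[:,0]-s*pts[:,1],p[1]+s*pts[:,0]+c*pts[:,1],pts[:,2]]
E
python3 - <<'E'
from h import *
T=pickle.load(open("top0.pkl","rb"));S=pickle.load(open("scene0.pkl","rb"))
z=lambda L,f,o:(np.array(L)+.5)/f-.5+np.array(o)
def fit(obs,x0):
    def r(p): return np.concatenate([(proj(s,pose(p,[m(p) if callable(m) else m for m in M]))-I).ravel() for s,M,I in obs])
    f=least_squares(r,x0,loss="soft_l1"); print(f.x.round(4)); print(r(f.x).reshape(-1,2).round(1).tolist()); return f.x
h=.07
b=fit([(T,[(.075,.065,h),(.075,-.065,h),(-.075,-.065,h),(-.075,.065,h)],z([(103,212),(382,117),(496,440),(210,535)],6,(195,165))),
 (S,[(.075,.065,h),(-.075,.065,h),(-.075,-.065,h)],z([(330,393),(495,165),(240,63)],6,(305,260)))],[.6,.2,.3])
def sl(y): return lambda p:(-.02-.085*np.cos(p[3]),y,.14+.085*np.sin(p[3]))
s=fit([(T,[(-.13,.14,.075),(-.13,-.14,.075),(-.09,.05,.151),(-.09,-.05,.151),sl(.035),sl(-.035)],z([(98,550),(603,502),(265,455),(452,438),(300,263),(435,255)],4.7,(315,155))),
 (S,[(.13,.14,.075),(-.13,.14,.075),(.13,-.14,.075),(-.09,.05,.151),(-.09,-.05,.151),sl(.035),sl(-.035)],z([(343,522),(691,315),(48,300),(533,160),(425,100),(385,105),(303,57)],5,(195,165)))],[.6,-.1,.1,1.5])
print("sleeve",pose(s,[sl(0)(s),(-.02,0,.14),(-.09,0,.14)]).round(4))
np.save("fit.npy",np.r_[b,s])
E
```

```text
[0.5733 0.1859 0.3056]
[[-0.7, -0.1], [-0.0, -0.6], [-0.6, -0.3], [-0.6, 0.3], [-0.9, -1.2], [0.8, -0.8], [-0.5, -1.6]]
[ 0.5666 -0.1785  0.0543  1.7744]
[[-0.5, -0.0], [0.3, 0.9], [0.4, -0.4], [1.4, -0.2], [-1.1, 0.3], [0.1, -0.5], [-0.3, 0.8], [1.1, -1.2], [-1.7, -1.8], [0.1, 0.8], [-1.1, -1.5], [0.7, 1.2], [1.0, 0.4]]
sleeve [[ 0.5638 -0.1787  0.2232]
 [ 0.5466 -0.1796  0.14  ]
 [ 0.4767 -0.1834  0.14  ]]
```

Request:
{"method": "servo_tool", "body": {"motion": [[0,0,-30,0,0,-0.1,-1],[0,0,-30,0,0,-0.1,-1],[0,0,-20,0,0,-0.105,-1]], "grip_force": 60}}

```text
t: 0.4
tcp_pos: [0.1531, 0.6008, 0.3046]
tool_rot: [-0.033, 0.999, -0.009, -0.005]
force: [0.6, 1.0, 0.1]
finger_gap: 0.604
```

```bash
cat >> h.py <<'E'
def delta(target,xang):
    from station import manip
    s=manip.sense(); r=R.from_quat(s["tool_rot"]); 
    x=np.array([np.cos(xang),np.sin(xang),0]);z=np.array([0,0,-1.]);t=R.from_matrix(np.c_[x,np.cross(z,x),z])
    print("t",round(s["t"],2),"pos",s["tcp_pos"].round(4),"F",s["force"].round(1),"gap",round(s["finger_gap"],3),"q",s["q"].round(2))
    print("shift mm",(1000*r.inv().apply(np.array(target)-s["tcp_pos"])).round(1),"rot",(r.inv()*t).as_rotvec().round(3))
E
python3 -c "
from h import *
delta([.605,-.1765,.30],np.pi+.054)"
```

```text
t 0.4 pos [0.1531 0.6008 0.3046] F [0.6 1.  0.1] gap 0.604 q [ 1.14  0.46  1.34  0.    1.36 -0.49]
shift mm [-400.2 -805.    15.5] rot [-0.019 -0.01   0.011]
```

Request:
{"method": "servo_tool", "body": {"motion": [[-15,-30,0,0,0,0,-1],[-15,-30,0,0,0,0,-1],[-15,-30,0,0,0,0,-1],[-15,-30,0,0,0,0,-1],[-15,-30,0,0,0,0,-1],[-15,-30,0,0,0,0,-1],[-15,-30,0,0,0,0,-1],[-15,-30,0,0,0,0,-1],[-15,-30,0,0,0,0,-1],[-15,-30,0,0,0,0,-1],[-15,-30,0,0,0,0,-1],[-15,-30,0,0,0,0,-1]]}}

```text
t: 1.4
tcp_pos: [0.3629, 0.2482, 0.3104]
tool_rot: [-0.042, 0.999, -0.003, -0.002]
force: [0.0, 0.3, 0.2]
finger_gap: 0.0
```

```bash
python3 -c "
from h import *
delta([.605,-.1765,.30],np.pi+.054)"
```

```text
t 1.4 pos [0.3629 0.2482 0.3104] F [0.  0.3 0.2] gap 0.0 q [ 0.35  0.17  1.76 -0.    1.21 -1.31]
shift mm [-205.6 -443.5   11.6] rot [-0.005 -0.005  0.03 ]
```

Request:
{"method": "servo_tool", "body": {"motion": [[-17,-36,0,0,0,0.01,-1],[-17,-36,0,0,0,0.01,-1],[-17,-36,0,0,0,0.01,-1],[-17,-36,0,0,0,0,-1],[-17,-36,0,0,0,0,-1],[-17,-36,0,0,0,0,-1],[-17,-36,0,0,0,0,-1],[-17,-36,0,0,0,0,-1],[-17,-36,0,0,0,0,-1],[-17,-36,0,0,0,0,-1],[-17,-36,0,0,0,0,-1],[-17,-36,0,0,0,0,-1]]}}

```text
t: 2.4
tcp_pos: [0.5954, -0.1927, 0.3091]
tool_rot: [-0.026, 1.0, -0.001, -0.004]
force: [-0.4, 0.1, -0.0]
finger_gap: -0.0
```

```bash
python3 -c "
from h import *
delta([.605,-.1765,.30],np.pi+.054)"
```

```text
t 2.4 pos [ 0.5954 -0.1927  0.3091] F [-0.4  0.1 -0. ] gap -0.0 q [-0.49  0.46  1.33 -0.    1.36 -2.11]
shift mm [-10.4  15.7   9.1] rot [-0.001 -0.008 -0.003]
```

Request:
{"method": "servo_tool", "body": {"motion": [[-10,15,9,0,0,0,-1],[0,0,0,0,0,0,-1]]}}

```text
t: 2.57
tcp_pos: [0.6081, -0.1877, 0.2981]
tool_rot: [-0.02, 1.0, -0.003, -0.002]
force: [-0.5, -0.1, -1.4]
finger_gap: 0.003
```

```bash
python3 - <<'E'
from h import *
from station import manip
delta([.605,-.1765,.212],np.pi+.054)
for n in("scene","wrist"):
    s=manip.snapshot(n);cv2.imwrite(f"pics/{n}1.png",s["frame"][:,:,::-1]);pickle.dump(s,open(n+"1.pkl","wb"))
f=np.load("fit.npy");p=f[3:];a=p[3]
print(proj(s,pose(p,[(-.02-.085*np.cos(a),y,.14+.085*np.sin(a)) for y in(-.035,.035)])))
E
```

```text
t 2.57 pos [ 0.6081 -0.1877  0.2981] F [-0.5 -0.1 -1.4] gap 0.003 q [-0.47  0.48  1.32 -0.01  1.34 -2.08]
shift mm [ 2.3 11.7 86. ] rot [-0.005 -0.005 -0.013]
[[284.13235424 180.74018432]
 [420.02267674 179.08753899]]
```

View pics/wrist1.png

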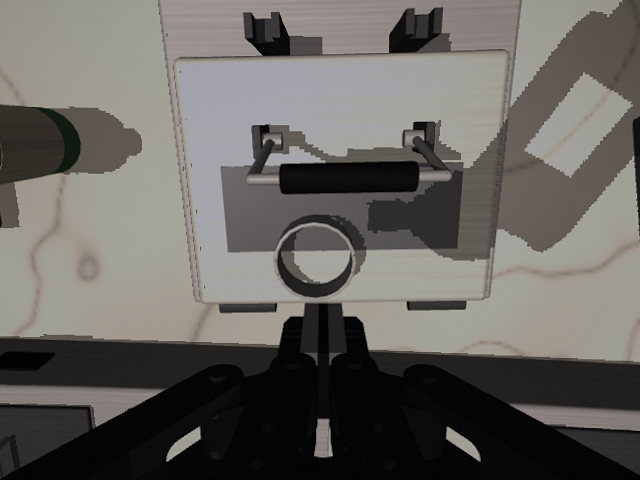

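View pics/scene1.png

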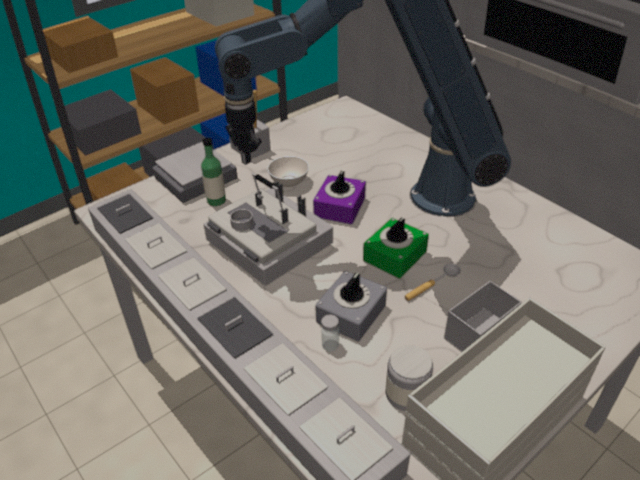

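The wrist view shows the sleeve at (280–418, 177). The fit predicted (284–420, 180), so it is good to about 2 mm. Next I descend behind the sleeve.

Request:
{"method": "servo_tool", "body": {"motion": [[2,10,28,0,0,-0.01,-1],[0,0,28,0,0,0,-1],[0,0,28,0,0,0,-1],[0,0,0,0,0,0,-1]]}}

```text
t: 3.0
tcp_pos: [0.6051, -0.179, 0.2181]
tool_rot: [-0.027, 1.0, -0.007, 0.001]
force: [-0.4, 0.5, -0.2]
finger_gap: 0.002
```

```bash
python3 -c "
from h import *
delta([.583,-.178,.212],np.pi+.054)"
```

```text
t 3.0 pos [ 0.6051 -0.179   0.2181] F [-0.4  0.5 -0.2] gap 0.002 q [-0.46  0.55  1.44 -0.01  1.15 -2.08]
shift mm [22.1  2.3  6. ] rot [-0.014  0.003  0.001]
```

Request:
{"method": "servo_tool", "body": {"motion": [[12,0,4,0,0,0,-1],[10,0,3,0,0,0,-1],[8,0,2,0,0,0,-1],[8,0,2,0,0,0,-1],[8,0,2,0,0,0,-1],[8,0,2,0,0,0,-1],[8,0,2,0,0,0,-1],[8,0,2,0,0,0,-1]]}}

```text
t: 3.67
tcp_pos: [0.5356, -0.183, 0.2068]
tool_rot: [-0.03, 0.999, -0.011, 0.009]
force: [1.2, 0.7, -1.1]
finger_gap: 0.003
```

```bash
python3 -c "
from h import *
delta([.503,-.182,.186],np.pi+.054)"
```

```text
t 3.67 pos [ 0.5356 -0.183   0.2068] F [ 1.2  0.7 -1.1] gap 0.003 q [-0.52  0.47  1.63 -0.01  1.02 -2.15]
shift mm [32.8  3.4 20.2] rot [-0.022  0.018  0.005]
```

Request:
{"method": "servo_tool", "body": {"motion": [[8,1,5,0,0.01,0,-1],[8,1,5,-0.01,0.01,0,-1],[8,0,5,-0.01,0,0,-1],[8,0,5,0,0,0,-1],[4,0,2,0,0,0,-1],[0,0,0,0,0,0,-1]]}}

```text
t: 4.17
tcp_pos: [0.4957, -0.1839, 0.1814]
tool_rot: [-0.028, 1.0, 0.0, -0.0]
force: [2.0, 0.4, -0.1]
finger_gap: -0.002
```

```bash
python3 - <<'E'
from h import *
from station import manip
delta([.503,-.182,.186],np.pi+.054)
for n in("scene","wrist"):
    s=manip.snapshot(n);cv2.imwrite(f"pics/{n}2.png",s["frame"][:,:,::-1] if n=="wrist" else cv2.resize(s["frame"][120:260,180:340,::-1],None,fx=4,fy=4))
E
```

```text
t 4.17 pos [ 0.4957 -0.1839  0.1814] F [ 2.   0.4 -0.1] gap -0.002 q [-0.57  0.47  1.72  0.    0.95 -2.19]
shift mm [-7.4  1.5 -4.6] rot [ 0.    -0.001  0.002]
```

View pics/wrist2.png

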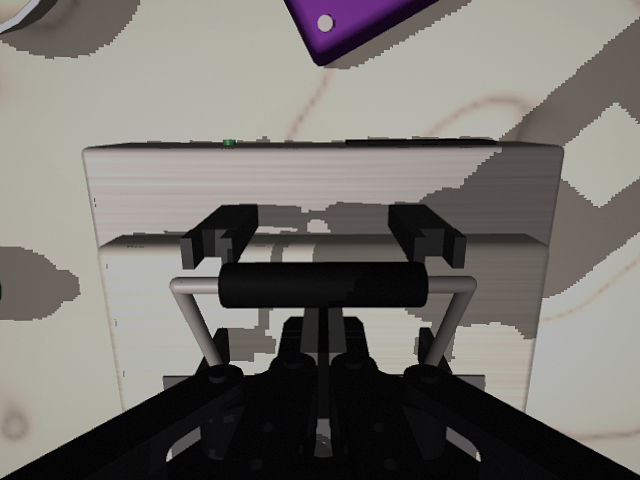

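View pics/scene2.png

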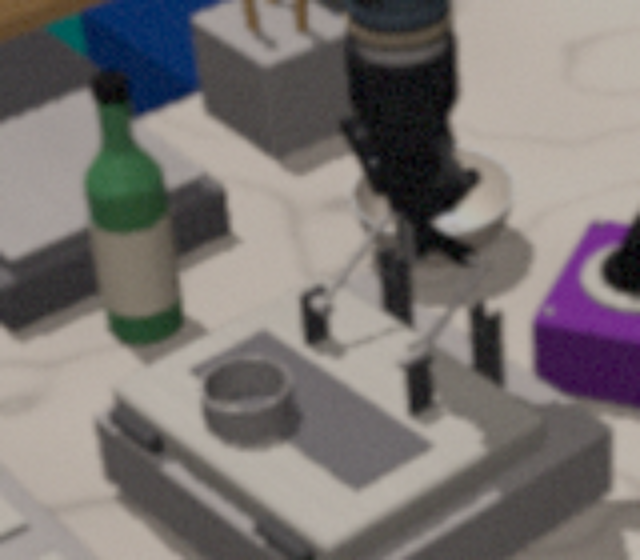

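The bail is at about 0.6 rad, with the sleeve at image row 285 just behind the posts. I'll back off, lift over it, then press from above.

Request:
{"method": "servo_tool", "body": {"motion": [[-10,0,0,0,0,0,-1],[-2,0,-22,0,0,0,-1],[0,0,-25,0,0,0,-1],[12,0,-5,0,0,0,-1],[15,0,0,0,0,0,-1],[10,0,0,0,0,0,-1],[0,0,0,0,0,0,-1]]}}

```text
t: 4.85
tcp_pos: [0.4678, -0.1844, 0.2347]
tool_rot: [-0.031, 1.0, 0.001, -0.006]
force: [-0.4, 0.2, -0.3]
finger_gap: 0.001
```

```bash
python3 -c "
from h import *
delta([.466,-.184,.205],np.pi+.054)"
```

```text
t 4.85 pos [ 0.4678 -0.1844  0.2347] F [-0.4  0.2 -0.3] gap 0.001 q [-0.59  0.36  1.72 -0.01  1.07 -2.22]
shift mm [ 1.4  0.4 29.7] rot [ 0.003 -0.013  0.007]
```

Request:
{"method": "servo_tool", "body": {"motion": [[1,0,12,0,0,0,-1],[0,0,12,0,0,0,-1],[0,0,8,0,0,0,-1],[0,0,7,0,0,0,-1],[0,0,7,0,0,0,-1],[0,0,7,0,0,0,-1],[0,0,7,0,0,0,-1],[1,0,7,0,0,0,-1],[1,0,6,0,0,0,-1]]}}

```text
t: 5.6
tcp_pos: [0.446, -0.1849, 0.1547]
tool_rot: [-0.033, 0.999, 0.002, -0.023]
force: [0.6, 0.1, 0.4]
finger_gap: 0.004
```

```bash
python3 -c "
from h import *
delta([.463,-.184,.148],np.pi+.054)"
```

```text
t 5.6 pos [ 0.446  -0.1849  0.1547] F [0.6 0.1 0.4] gap 0.004 q [-0.61  0.47  1.83 -0.03  0.88 -2.23]
shift mm [-17.3  -0.2   5.9] rot [ 0.006 -0.046  0.011]
```

```bash
python3 - <<'E'
from h import *
from station import manip
for n in("scene","wrist"):
    s=manip.snapshot(n);cv2.imwrite(f"pics/{n}3.png",s["frame"][:,:,::-1] if n=="wrist" else cv2.resize(s["frame"][120:260,180:340,::-1],None,fx=4,fy=4))
E
```

```text
(no output)
```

View pics/wrist3.png

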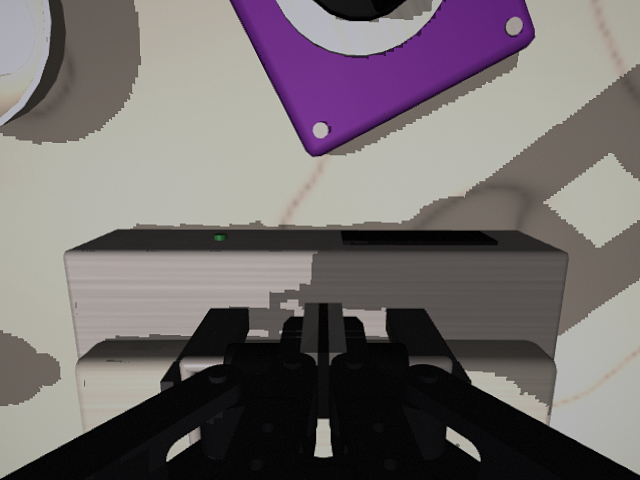

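View pics/scene3.png

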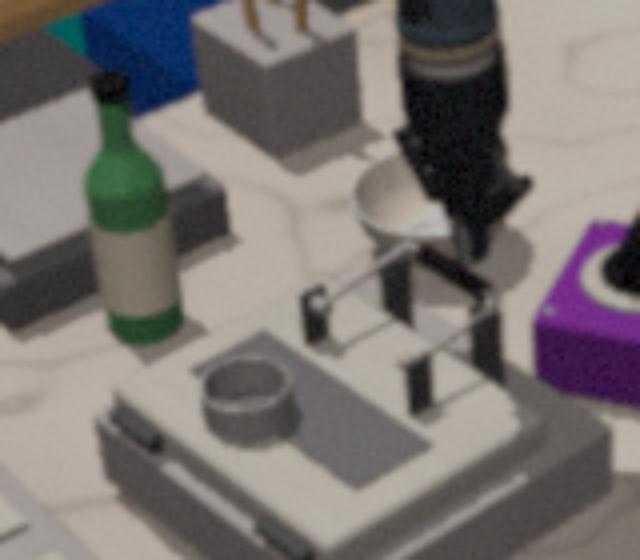

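Request:
{"method": "servo_tool", "body": {"motion": [[6,0,0,0,0,0,-1],[0,0,-25,0,0,0,-1],[0,0,-28,0,-0.02,0,-1],[-10,0,-6,0,-0.02,0,-1],[-12,0,0,0,0,0,-1],[-8,0,0,0,0,0,-1],[0,0,0,0,0,0,-1]]}}

```text
t: 6.28
tcp_pos: [0.4749, -0.1824, 0.2157]
tool_rot: [-0.032, 0.999, 0.004, -0.0]
force: [0.3, 0.3, 0.4]
finger_gap: 0.0
```

```bash
python3 - <<'E'
from h import *
from station import manip
delta([.467,-.183,.18],np.pi+.054)
for n in("scene","wrist"):
    s=manip.snapshot(n);cv2.imwrite(f"pics/{n}4.png",s["frame"][:,:,::-1] if n=="wrist" else cv2.resize(s["frame"][120:260,180:340,::-1],None,fx=4,fy=4))
p=np.load("fit.npy")[3:]
for a in(0,.2,.4,.6): print(a,proj(s,pose(p,[(-.02-.085*np.cos(a),y,.14+.085*np.sin(a)) for y in(-.035,.035)])).round().tolist())
E
```

```text
t 6.28 pos [ 0.4749 -0.1824  0.2157] F [0.3 0.3 0.4] gap 0.0 q [-0.59  0.39  1.74  0.01  1.02 -2.23]
shift mm [ 7.9 -0.4 35.7] rot [ 0.008 -0.001  0.011]
0 [[256.0, 238.0], [386.0, 239.0]]
0.2 [[251.0, 250.0], [391.0, 252.0]]
0.4 [[246.0, 271.0], [396.0, 272.0]]
0.6 [[241.0, 300.0], [401.0, 301.0]]
```

View pics/wrist4.png

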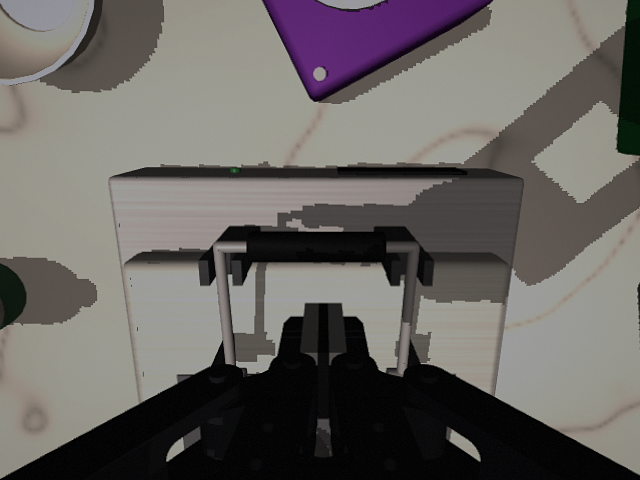

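View pics/scene4.png

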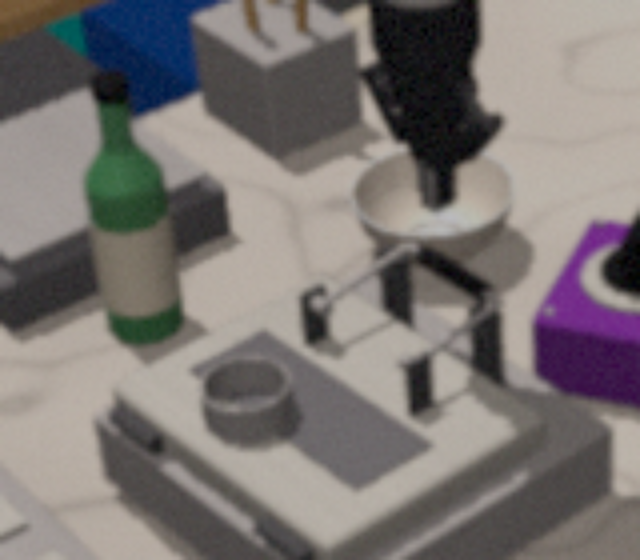

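The sleeve is now at row 246 with an angle of about 0.17. Pressing down centred on it.

Request:
{"method": "servo_tool", "body": {"motion": [[8,0,15,0,0,0,-1],[1,0,15,0,0,0,-1],[0,0,12,0,0,0,-1],[0,0,0,0,0,0,-1]]}}

```text
t: 6.72
tcp_pos: [0.4618, -0.181, 0.1702]
tool_rot: [-0.033, 0.999, 0.006, -0.003]
force: [-0.1, 0.6, -0.4]
finger_gap: -0.002
```

```bash
python3 -c "
from h import *
delta([.464,-.183,.148],np.pi+.054)"
```

```text
t 6.72 pos [ 0.4618 -0.181   0.1702] F [-0.1  0.6 -0.4] gap -0.002 q [-0.6   0.45  1.81  0.01  0.9  -2.24]
shift mm [-2.2 -2.3 22.2] rot [ 0.012 -0.007  0.012]
```

Request:
{"method": "servo_tool", "body": {"motion": [[-2,-2,7,0.01,0,0.01,-1],[-1,0,6,0,0,0,-1],[0,0,5,0,0,0,-1],[0,0,4,0,0,0,-1],[0,0,3,0,0,0,-1]]}}

```text
t: 7.13
tcp_pos: [0.4645, -0.1831, 0.1468]
tool_rot: [-0.028, 1.0, 0.0, -0.004]
force: [-9.2, 5.0, 47.9]
finger_gap: -0.001
```

```bash
python3 -c "
from h import *
delta([.464,-.183,.148],np.pi+.054)"
```

```text
t 7.13 pos [ 0.4645 -0.1831  0.1468] F [-9.2  5.  47.9] gap -0.001 q [-0.6   0.49  1.82 -0.01  0.83 -2.22]
shift mm [ 0.5  0.1 -1.2] rot [ 0.    -0.008  0.002]
```

The bail reached its stop: TCP z 0.147 against an expected 0.148, at 48 N. Backing off now.

Request:
{"method": "servo_tool", "body": {"motion": [[0,0,-12,0,0,0,-1],[0,0,-30,0,0,0,-1],[-5,0,-35,0,0,0,-1],[-10,0,-15,0,0,0,-1]]}}

```text
t: 7.47
tcp_pos: [0.4779, -0.181, 0.2402]
tool_rot: [-0.027, 1.0, 0.002, -0.007]
force: [1.0, -1.8, 0.2]
finger_gap: 0.004
```

```bash
python3 - <<'E'
from h import *
from station import manip
b=np.load("fit.npy")[:3]
delta([b[0],b[1],.25],np.pi+b[2])
for n in("scene","wrist"):
    s=manip.snapshot(n);cv2.imwrite(f"pics/{n}5.png",s["frame"][:,:,::-1] if n=="wrist" else cv2.resize(s["frame"][120:260,180:340,::-1],None,fx=4,fy=4))
p=np.load("fit.npy")[3:]
for a in(0,.05,.1,.2): print(a,proj(s,pose(p,[(-.02-.085*np.cos(a),y,.14+.085*np.sin(a)) for y in(-.035,.035)])).round().tolist())
E
```

```text
t 7.47 pos [ 0.4779 -0.181   0.2402] F [ 1.  -1.8  0.2] gap 0.004 q [-0.58  0.37  1.69 -0.01  1.09 -2.2 ]
shift mm [-115.3  361.1   -9.7] rot [ 0.007 -0.014 -0.251]
0 [[264.0, 215.0], [382.0, 215.0]]
0.05 [[263.0, 217.0], [383.0, 217.0]]
0.1 [[262.0, 219.0], [384.0, 219.0]]
0.2 [[260.0, 225.0], [386.0, 225.0]]
```

View pics/wrist5.png

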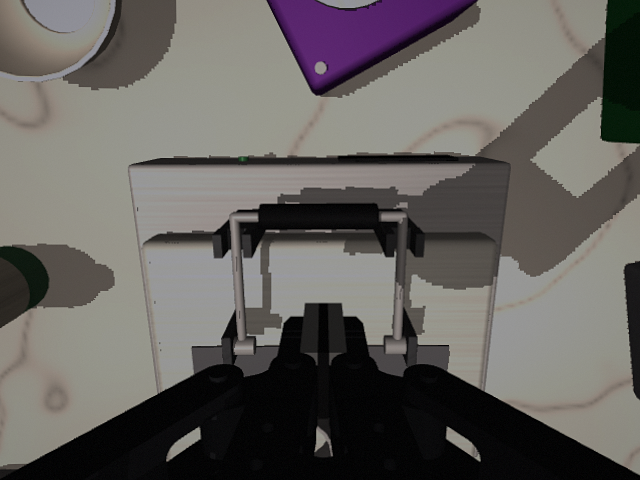

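View pics/scene5.png

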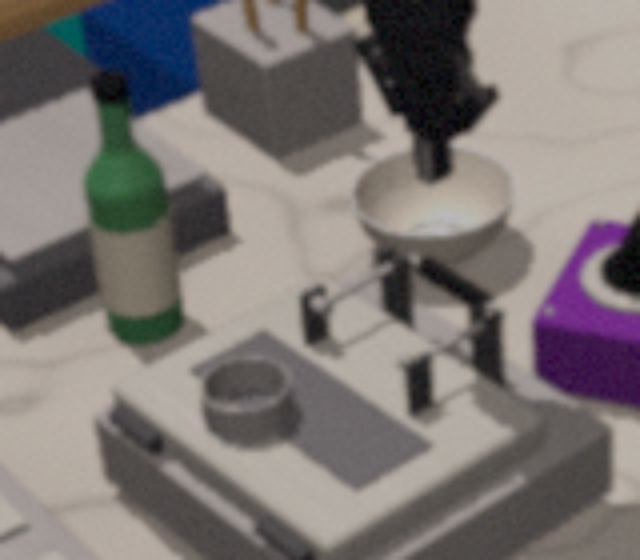

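The sleeve is at row 215 and 120 px wide. Predictions were 118 px at angle 0 and 120 px at 0.05, so the bail is home and released. Moving to the grey box next.

Request:
{"method": "servo_tool", "body": {"motion": [[-11,35,-2,0,0,0,0.2],[-11,35,-2,0,0,0,0.2],[-11,35,-2,0,0,0,0.2],[-11,35,-2,0,0,0,0.2],[-11,35,-2,0,0,0,0.2],[-11,35,-2,0,0,0,0.2],[-11,35,0,0,0,0,0.2],[-11,35,0,0,0,0,0.2],[-11,35,0,0,0,-0.08,0.2],[-8,30,0,0,0,-0.08,0.2],[0,0,0,0,0,-0.08,0.2],[0,0,0,0,0,0,0.2]]}}

```text
t: 8.57
tcp_pos: [0.5605, 0.1818, 0.2319]
tool_rot: [-0.15, 0.989, 0.003, -0.017]
force: [-0.9, -1.2, -0.3]
finger_gap: 0.605
```

```bash
python3 - <<'E'
from h import *
from station import manip
b=np.load("fit.npy")[:3]
delta([b[0],b[1],.20],np.pi+b[2])
s=manip.snapshot("wrist");pickle.dump(s,open("wrist6.pkl","wb"));cv2.imwrite("pics/wrist6.png",s["frame"][:,:,::-1])
print(proj(s,pose(b,[(-.03,0,.123),(.03,0,.123),(.075,.065,.07),(.075,-.065,.07),(-.075,-.065,.07),(-.075,.065,.07)])).round().tolist())
E
```

```text
t 8.57 pos [0.5605 0.1818 0.2319] F [-0.9 -1.2 -0.3] gap 0.605 q [ 0.12  0.49  1.5   0.    1.18 -1.75]
shift mm [-14.5  -0.3  31.5] rot [ 0.011 -0.033 -0.004]
[[323.0, 223.0], [323.0, 314.0], [404.0, 338.0], [241.0, 339.0], [230.0, 146.0], [414.0, 145.0]]
```

View pics/wrist6.png

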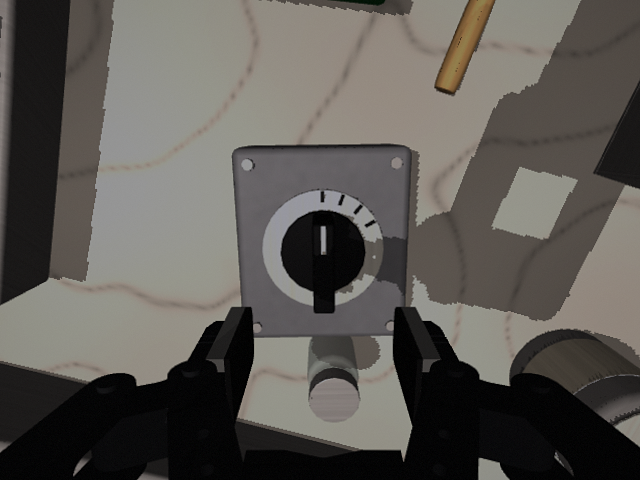

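The dial bar is at x = 324 (predicted 323) with its white line at (323,240), so the box pose is confirmed. Descending.

Request:
{"method": "servo_tool", "body": {"motion": [[-14,0,15,0.01,-0.03,0,0.2],[0,0,25,0,0,0,0.2],[0,0,25,0,0,0,0.2],[0,0,15,0,0,0,0.2],[0,0,0,0,0,0,0.2]]}}

```text
t: 9.03
tcp_pos: [0.5712, 0.1812, 0.1457]
tool_rot: [-0.141, 0.99, -0.0, -0.003]
force: [-1.1, -0.1, -0.6]
finger_gap: 0.597
```

```bash
python3 - <<'E'
from h import *
b=np.load("fit.npy")[:3]
delta([b[0],b[1],.092],np.pi+b[2])
E
```

```text
t 9.03 pos [0.5712 0.1812 0.1457] F [-1.1 -0.1 -0.6] gap 0.597 q [ 0.12  0.6   1.57 -0.    0.97 -1.73]
shift mm [-3.6  3.9 53.7] rot [ 0.    -0.006 -0.024]
```

Request:
{"method": "servo_tool", "body": {"motion": [[-3,4,18,0,0,-0.02,0.2],[0,0,18,0,0,0,0.2],[0,0,15,0,0,0,0.2],[0,0,0,0,0,0,0.2]]}}

```text
t: 9.37
tcp_pos: [0.5723, 0.1811, 0.0931]
tool_rot: [-0.145, 0.989, -0.001, -0.004]
force: [-1.0, -0.0, 0.1]
finger_gap: 0.602
```

```bash
python3 - <<'E'
from h import *
b=np.load("fit.npy")[:3]
delta([b[0],b[1],.092],np.pi+b[2])
E
```

```text
t 9.37 pos [0.5723 0.1811 0.0931] F [-1.  -0.   0.1] gap 0.602 q [ 0.12  0.68  1.6  -0.    0.87 -1.74]
shift mm [-2.4  4.3  1.1] rot [-0.    -0.008 -0.015]
```

Request:
{"method": "servo_tool", "body": {"motion": [[-2,5,0,0,0,-0.015,0.2],[0,0,0,0,0,0,0.2],[0,0,0,0,0,0,0.2]]}}

```text
t: 9.62
tcp_pos: [0.5736, 0.1851, 0.0949]
tool_rot: [-0.151, 0.989, -0.001, -0.004]
force: [-0.5, 0.4, -0.4]
finger_gap: 0.597
```

```bash
python3 - <<'E'
from h import *
b=np.load("fit.npy")[:3]
delta([b[0],b[1],.092],np.pi+b[2])
E
```

```text
t 9.62 pos [0.5736 0.1851 0.0949] F [-0.5  0.4 -0.4] gap 0.597 q [ 0.13  0.68  1.59 -0.    0.88 -1.74]
shift mm [0.  0.8 2.9] rot [-0.001 -0.008 -0.003]
```

Centred. Closing on the bar.

Request:
{"method": "servo_tool", "body": {"motion": [[0,0,2,0,0,0,-1],[0,0,0,0,0,0,-1],[0,0,0,0,0,0,-1],[0,0,0,0,0,0,-1],[0,0,0,0,0,0,-1],[0,0,0,0,0,0,-1],[0,0,0,0,0,0,-1],[0,0,0,0,0,0,-1]], "grip_force": 70}}

```text
t: 10.28
tcp_pos: [0.5746, 0.1875, 0.0961]
tool_rot: [-0.151, 0.989, 0.0, -0.001]
force: [1.0, 1.9, -2.0]
finger_gap: 0.15
```

```bash
python3 - <<'E'
from h import *
b=np.load("fit.npy")[:3]
delta([b[0],b[1],.092],np.pi+b[2])
E
```

```text
t 10.28 pos [0.5746 0.1875 0.0961] F [ 1.   1.9 -2. ] gap 0.15 q [ 0.13  0.68  1.59  0.    0.87 -1.74]
shift mm [ 1.8 -1.2  4.1] rot [ 0.001 -0.001 -0.002]
```

Request:
{"method": "servo_tool", "body": {"motion": [[0,0,0,0,0,0.1,-1],[0,0,0,0,0,0.1,-1],[0,0,0,0,0,0.1,-1],[0,0,0,0,0,0.1,-1],[0,0,0,0,0,0.1,-1],[0,0,0,0,0,0.1,-1]]}}

```text
t: 10.78
tcp_pos: [0.5746, 0.1867, 0.0961]
tool_rot: [0.16, 0.987, -0.001, -0.001]
force: [1.1, 1.0, -2.0]
finger_gap: 0.149
```

```bash
cat > d.py <<'E'
from h import *
from station import manip
b=np.load("fit.npy")[:3]
delta([.5745,.1875,.096],np.pi+b[2]-1.07)
s=manip.sense();x=R.from_quat(s["tool_rot"]).as_matrix()[:,0]
print("turned",((np.pi+b[2]-np.arctan2(x[1],x[0])+np.pi)%(2*np.pi)-np.pi).round(4),"torque",s["ft_torque"].round(3))
E
python3 d.py
```

```text
t 10.78 pos [0.5746 0.1867 0.0961] F [ 1.1  1.  -2. ] gap 0.149 q [ 0.13  0.68  1.59 -0.    0.87 -1.12]
shift mm [0.3 0.7 0.1] rot [-0.002 -0.002  0.442]
turned 0.6278 torque [0.017 0.022 0.139]
```

Request:
{"method": "servo_tool", "body": {"motion": [[0,0,0,0,0,0.1,-1],[0,0,0,0,0,0.1,-1],[0,0,0,0,0,0.1,-1],[0,0,0,0,0,0.06,-1],[0,0,0,0,0,0.03,-1]]}}

```text
t: 11.2
tcp_pos: [0.5743, 0.1863, 0.0961]
tool_rot: [0.359, 0.933, -0.001, -0.002]
force: [0.1, 1.3, -1.8]
finger_gap: 0.151
```

```bash
python3 d.py
```

```text
t 11.2 pos [0.5743 0.1863 0.0961] F [ 0.1  1.3 -1.8] gap 0.151 q [ 0.13  0.68  1.59 -0.    0.87 -0.71]
shift mm [0.7 1.  0.1] rot [-0.003 -0.003  0.03 ]
turned 1.0401 torque [0.14  0.001 0.165]
```

Request:
{"method": "servo_tool", "body": {"motion": [[0,0,0,0,0,0.03,-1],[0,0,0,0,0,0.005,-1]]}}

```text
t: 11.37
tcp_pos: [0.5742, 0.1863, 0.0961]
tool_rot: [0.376, 0.926, -0.001, -0.002]
force: [0.4, 0.3, -2.3]
finger_gap: 0.152
```

```bash
python3 d.py; python3 - <<'E'
from h import *
from station import manip
b=np.load("fit.npy")[:3]
for n in("scene","top","wrist"):
    s=manip.snapshot(n);f=s["frame"][:,:,::-1];pickle.dump(s,open(n+"7.pkl","wb"))
    if n=="scene": f=cv2.resize(f[250:370,295:415],None,fx=5,fy=5,interpolation=cv2.INTER_CUBIC)
    if n=="top": f=cv2.resize(f[165:265,195:295],None,fx=6,fy=6)
    cv2.imwrite(f"pics/{n}7.png",f)
E
```

```text
t 11.37 pos [0.5742 0.1863 0.0961] F [ 0.4  0.3 -2.3] gap 0.152 q [ 0.13  0.68  1.59  0.    0.88 -0.67]
shift mm [0.7 1.1 0.1] rot [-0.003 -0.003 -0.007]
turned 1.0773 torque [ 0.138 -0.07   0.254]
```

View pics/wrist7.png

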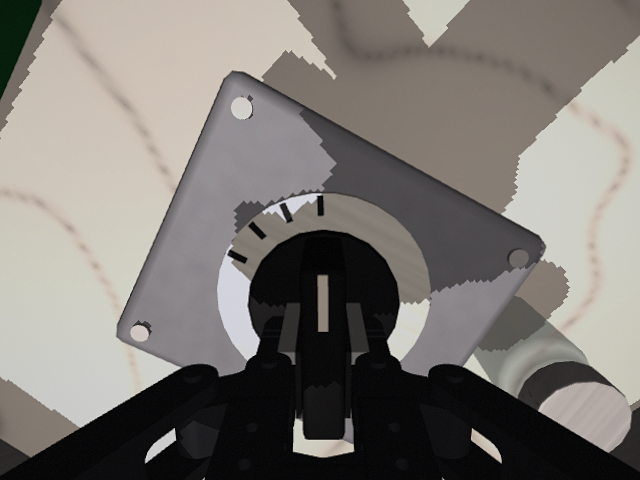

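View pics/scene7.png

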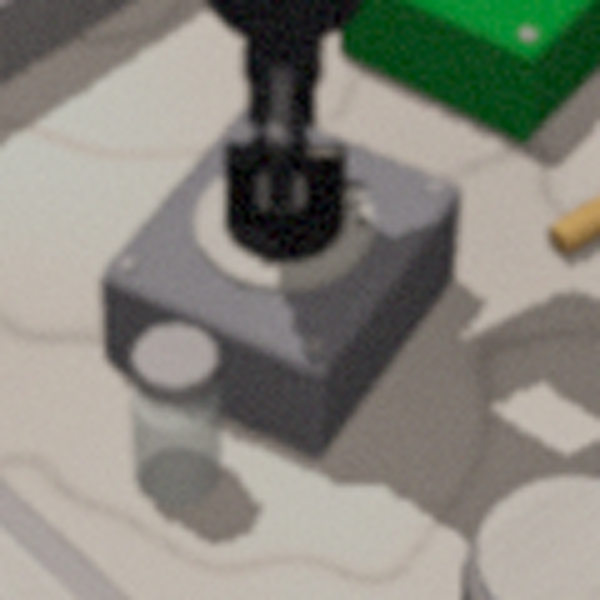

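The white line at (323,300) points at the last mark at (320,205). I'll measure the bar's angle relative to the box from this same picture.

```bash
python3 - <<'E'
from h import *
s=pickle.load(open("wrist7.pkl","rb"))
def bp(px,z):
    u=cv2.undistortPoints(np.array(px,float).reshape(-1,1,2),s["mtx"],np.array(s["dist_coeffs"])).reshape(-1,2)
    d=(s["world_from_camera"][:3,:3]@np.c_[u[:,0],-u[:,1],-np.ones(len(u))].T).T;o=s["world_from_camera"][:3,3]
    return o+d*((z-o[2])/d[:,2])[:,None]
f=s["frame"].astype(int)
g=cv2.cvtColor(s["frame"],cv2.COLOR_RGB2GRAY)
m=np.zeros_like(g);m[265:340,305:342]=(g[265:340,305:342]>110)
ys,xs=np.nonzero(m);print(len(xs),xs.min(),xs.max(),ys.min(),ys.max())
k=np.polyfit(ys,xs,1);L=bp([(np.polyval(k,y),y) for y in(ys.min(),ys.max())],.123)
A=bp([(241,108),(518,258),(140,332)],.07)
ang=lambda v:np.arctan2(v[1],v[0])
lb=ang(L[1]-L[0]);bx=ang(A[2]-A[0]);by=ang(A[1]-A[0])
print(L.round(4).tolist(),A.round(4).tolist());print("bar",lb,"A0->A2",bx,"A0->A1",by)
M=bp([(320.5,197),(320.5,214)],.071);c=A[1]/2+A[2]/2;print("centre",c,"mark dir",ang(c-M[0]),ang(M[1]-M[0]), "marks",[ang(c-q) for q in bp([(237,257),(257,231),(286,213),(320.5,206)],.071)])
E
```

```text
528 318 327 276 331
[[0.5529, 0.206, 0.123], [0.566, 0.1938, 0.123]] [[0.497, 0.2171, 0.07], [0.6182, 0.2564, 0.07], [0.53, 0.1156, 0.07]]
bar -0.7515966861727216 A0->A2 -1.2558002283376282 A0->A1 0.3135777551817309
centre [0.57413411 0.18601704 0.07      ] mark dir -0.7400065185800029 -0.7712227413996299 marks [np.float64(0.34205829983418945), np.float64(-0.015529724858828423), np.float64(-0.37501329091590957), np.float64(-0.7371233139876361)]
```

The bar measures 1.066 rad from the image and 1.077 from the tool, just at the third notch and short of the 1.12 stop. Holding there.

Request:
{"method": "servo_tool", "body": {"motion": [[0,0,0,0,0,0.004,-1],[0,0,0,0,0,0.002,-1],[0,0,0,0,0,0,-1],[0,0,0,0,0,0,-1],[0,0,0,0,0,0,-1],[0,0,0,0,0,0,-1],[0,0,0,0,0,0,-1],[0,0,0,0,0,0,-1]]}}

```text
t: 12.18
tcp_pos: [0.5743, 0.1863, 0.0961]
tool_rot: [0.378, 0.926, -0.001, -0.002]
force: [0.3, 1.5, -1.9]
finger_gap: 0.152
```

```bash
python3 d.py
```

```text
t 12.18 pos [0.5743 0.1863 0.0961] F [ 0.3  1.5 -1.9] gap 0.152 q [ 0.13  0.68  1.59  0.    0.88 -0.67]
shift mm [0.7 1.1 0.1] rot [-0.003 -0.003 -0.011]
turned 1.0805 torque [ 0.042 -0.019  0.264]
```

Request:
{"method": "servo_tool", "body": {"motion": [[0,0,0,0,0,0,-1],[0,0,0,0,0,0,-1],[0,0,0,0,0,0,-1],[0,0,0,0,0,0,-1],[0,0,0,0,0,0,-1],[0,0,0,0,0,0,-1],[0,0,0,0,0,0,-1],[0,0,0,0,0,0,-1],[0,0,0,0,0,0,-1],[0,0,0,0,0,0,-1],[0,0,0,0,0,0,-1],[0,0,0,0,0,0,-1]]}}

```text
t: 13.18
tcp_pos: [0.5742, 0.1863, 0.0961]
tool_rot: [0.378, 0.926, -0.001, -0.002]
force: [0.3, 1.1, -2.3]
finger_gap: 0.153
```

```bash
python3 d.py
```

```text
t 13.18 pos [0.5742 0.1863 0.0961] F [ 0.3  1.1 -2.3] gap 0.153 q [ 0.13  0.68  1.59  0.    0.88 -0.67]
shift mm [0.7 1.1 0.1] rot [-0.003 -0.003 -0.01 ]
turned 1.0805 torque [ 0.172 -0.027  0.215]
```

Request:
{"method": "servo_tool", "body": {"motion": [[0,0,0,0,0,0,-1],[0,0,0,0,0,0,-1],[0,0,0,0,0,0,-1],[0,0,0,0,0,0,-1],[0,0,0,0,0,0,-1],[0,0,0,0,0,0,-1],[0,0,0,0,0,0,-1],[0,0,0,0,0,0,-1],[0,0,0,0,0,0,-1],[0,0,0,0,0,0,-1],[0,0,0,0,0,0,-1],[0,0,0,0,0,0,-1]]}}

```text
t: 14.18
tcp_pos: [0.5742, 0.1863, 0.0961]
tool_rot: [0.378, 0.926, -0.001, -0.002]
force: [0.3, 1.3, -2.2]
finger_gap: 0.15
```

Request:
{"method": "servo_tool", "body": {"motion": [[0,0,0,0,0,0,-1],[0,0,0,0,0,0,-1],[0,0,0,0,0,0,-1],[0,0,0,0,0,0,-1],[0,0,0,0,0,0,-1],[0,0,0,0,0,0,-1],[0,0,0,0,0,0,-1],[0,0,0,0,0,0,-1],[0,0,0,0,0,0,-1],[0,0,0,0,0,0,-1],[0,0,0,0,0,0,-1],[0,0,0,0,0,0,-1]]}}

```text
t: 15.18
tcp_pos: [0.5742, 0.1863, 0.0961]
tool_rot: [0.378, 0.926, -0.001, -0.002]
force: [-0.2, 0.8, -2.3]
finger_gap: 0.151
```

Request:
{"method": "servo_tool", "body": {"motion": [[0,0,0,0,0,0,-1],[0,0,0,0,0,0,-1],[0,0,0,0,0,0,-1],[0,0,0,0,0,0,-1],[0,0,0,0,0,0,-1],[0,0,0,0,0,0,-1],[0,0,0,0,0,0,-1],[0,0,0,0,0,0,-1],[0,0,0,0,0,0,-1],[0,0,0,0,0,0,-1],[0,0,0,0,0,0,-1],[0,0,0,0,0,0,-1]]}}

```text
t: 16.18
tcp_pos: [0.5742, 0.1863, 0.0961]
tool_rot: [0.378, 0.926, -0.001, -0.002]
force: [0.0, 1.6, -1.6]
finger_gap: 0.151
```

```bash
python3 d.py; python3 - <<'E'
from h import *
from station import manip
for n in("wrist","top","scene"):
    s=manip.snapshot(n);pickle.dump(s,open(n+"8.pkl","wb"));cv2.imwrite(f"pics/{n}8.png",s["frame"][:,:,::-1])
a=pickle.load(open("wrist7.pkl","rb"))["frame"].astype(int);b=pickle.load(open("wrist8.pkl","rb"))["frame"].astype(int)
print(np.abs(a-b)[180:345,200:440].mean())
E
```

```text
t 16.18 pos [0.5742 0.1863 0.0961] F [ 0.   1.6 -1.6] gap 0.151 q [ 0.13  0.68  1.59  0.    0.88 -0.67]
shift mm [0.7 1.1 0.1] rot [-0.003 -0.003 -0.01 ]
turned 1.0804 torque [ 0.149 -0.021  0.19 ]
1.753097643097643
```

View pics/wrist8.png

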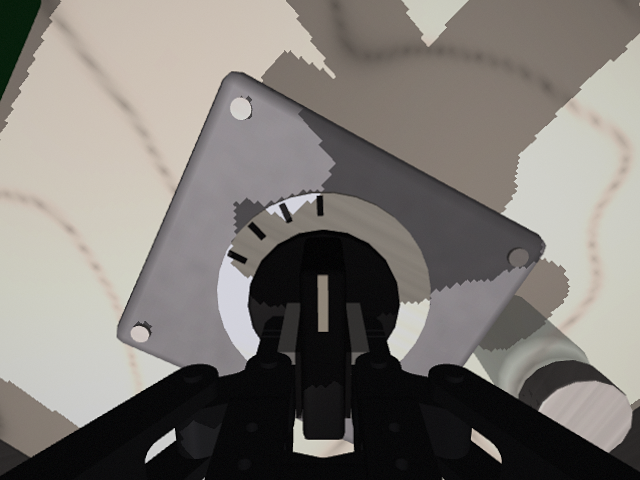

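View pics/scene8.png

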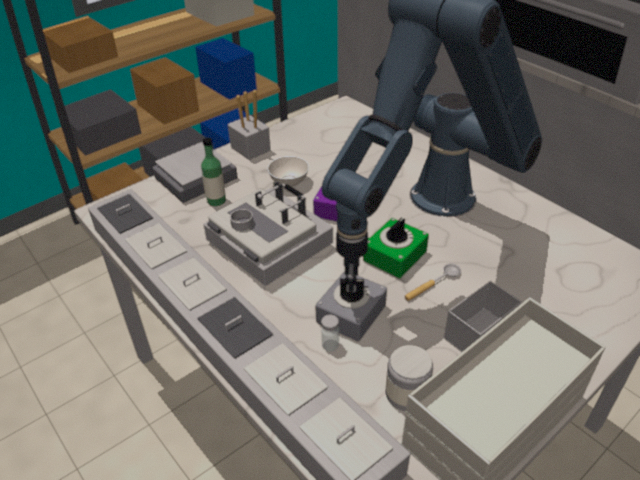

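The dial has not moved: its line at (323,300) still points at the last mark at (320,205). The bail is still down and all bystanders stand where they were. Handing in.

```bash
python3 -c "
from station import manip
print(manip.sign_off())"
```

```text
the job is handed in; nothing more can be done
None
```

I closed the bail, let go of it, then turned the dial to its third notch, and handed in at about 16.3 s with the robot still holding it there.

- **Bail:** I pushed it over with the shut fingers and pressed it down from above to its stop. The fingertip stopped at a height of 0.147 m, against 0.148 m expected for fully home. After release, the wrist picture put the bail at about 0 to 0.05 rad, and the last scene picture still shows it down.
- **Dial:** I pinched the grip bar and turned it clockwise past the first two notches to the third. I then held it for more than 4.5 s without drift. The camera measured 1.066 rad and the tool about 1.08 rad, against a notch at 1.05 and a stop at 1.12. The two readings differ by about 0.015 rad.
- **Other objects:** by eye, the final pictures show every bystander where it was.

**What did not go cleanly:**
- My first press slipped off the front of the sleeve with the bail at about 0.17 rad, so I pressed it again.
- When the bail hit its stop, the fingertips briefly pressed with about 48 N. That is under the 120 N wrist limit. It is over the 40 N limit for the arm or gripper body, but only the fingertips appeared to be in contact.

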